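# Load the loaf tin into the bench test oven and snap its hood shut

## Robot

A 6-joint arm with a two-finger parallel gripper is mounted at the origin on the work surface. World frame = base frame: x ahead of the robot, y to its left, z up, the work surface at z = 0. Lengths are in m, angles in degrees, forces in N, time in s.
With the tool pointing down it reaches from about 0.375 to 0.9 m from the base axis. Payload 3.1 kg.
Tool frame: the origin (TCP) lies between the finger pads; the fingertips stand 22 mm ahead of it and the grasp point (between the pads) lies 3 mm ahead of it (bot.tip_extent is the distance from the TCP to the fingertips, in m); y points along the fingers, z is the direction in which the jaws open and shut, and the axes are right-handed (so a half turn about y gives the same grasp; the last joint's range is limited). The gripper opens to 87 mm and grips with 3 to 60 N. Pads are 19 mm wide; open, the fingers measure 117 mm over their backs; the gripper's body (75 mm by 190 mm) begins 51 mm behind the grasp point.
Start: joints at [60.361, 30.224, 82.088, -0, 67.689, -10.227], TCP at [0.208, 0.589, 0.245] pointing down, gripper open.
Joint ranges: [-176.69, 176.69], [-43.24, 126.21], [12.49, 139.97], [-82, 262], [0, 151.66], [-163.58, 163.58]. Speed limits (degrees/s): [159.86, 159.86, 180, 180, 180, 180].

## Interface

Orientations are given as a 3x3 rotation matrix whose columns are the frame's x, y, z axes.
In Python, from rig import bot, eyes, models gives the robot as it stands. The module is installed in compiled form; this text tells all that it offers.
- The arm moves only by the tool arm_command, never from a script. Its arguments are lists of equal length, an entry for each row: "translation": the shift along the tool's x, y, z each as a share of 0.08 m, from -1 to 1, a list of three; "rotation": the turn, a rotation vector about the tool's x, y, z each as a share of 60 degrees, from -1 to 1, a list of three; "grip": the closure, from -1 (fully open) to 1 (shut), so that 0 is half open. In form: {"translation": [[x, y, z], ...], "rotation": [[rx, ry, rz], ...], "grip": [grip, ...]}. A call has 1 to 5 rows; each row is the pose to reach, as a shift and turn from the pose commanded when the call began, along the tool's axes at that moment; what a row does not reach only later rows make up. A row lasts 1/10 s, in which the tool goes at most 50 mm and 8.59 degrees, less where a joint would pass 70% of its speed; a pose out of reach is approached as far as the arm can. A call with a number of a shift or a turn outside -1 to 1 is refused whole. A call with a gripper value outside its range is refused whole. The fingers move at their own pace and stop on an object; the grip force is fixed at half the most. Time passes only in rows, so rows that repeat a pose let the fingers close. It gives the time, the measured TCP pose, the force and the opening at its end, in the units of the state.
- bot.read_state(): the state, without advancing time (a new reading comes with each control period).
- eyes.capture(name): name is "scene" or "top" or "wrist"; returns a dict with "image" (480x640x3 uint8, blue, green, red), "mtx" (3x3 intrinsics, pixels), "rvec" (rotation vector, rad) and "tvec" (3), from world to camera coordinates, as OpenCV has them; the wrist camera has in their place "hand_eye" (4x4, takes a point from camera to tool coordinates, whose origin is the TCP and whose axes are the tool frame's). Camera axes: x right, y down, z forward; pixel columns grow to the right and rows downward; lengths in m; the calibration is good to about 2 mm. The wrist camera is an equidistant fisheye: a pixel r from the principal point sees the ray r / f radians off the axis. A picture is of the moment at which its call begins: read the wrist's pose just before it. There is no depth.
- bot.hand_in(): hands the job in, once; it reports no verdict.
Trained networks look in the newest picture that a camera, given by its name, has taken for a name from the list of things; names that differ only in an ending like _2 or _b are one class to them, and where a whole thing is asked for, a point or a joint stands for the part that bears it (a point fixed in the world has none). Each returns a list of dicts, best first, with "conf" (0 to 1); they miss things now and then, are a little off and sometimes report something else, mostly with a low value. They report only what shows in the picture. A call takes as long as a camera call. They do not tell look-alikes from the thing itself.
- models.recognise(camera, thing): "extent" ([left, top, right, bottom] as shares, 0 to 1, of the picture: columns of its width, rows of its height, round what is visible of it).
- models.spot_point(camera, thing): "point" ([column, row] as shares, 0 to 1, of the picture: columns of its width, rows of its height: a listed point, or the origin of a listed thing).
The state is a dict: "time_s": time; "joint_positions": joint angles; "qvel": joint speeds; "tau": joint torques, N m; "position": TCP position; "tcp_rot": TCP orientation; "force": force on the tool from outside, world axes, zero at the start; "moment": the same for the moment, N m; "opening": opening from 0.0 (shut) to 1.0 (fully open).
Only numpy, scipy, OpenCV 4.12 (cv2) and the standard library are available. Lean on these libraries where they do the work, as an engineer would, in place of code of your own. Each camera call takes 0.05 s, during which the arm holds its last target. There are 200 camera calls.

## Task

Stand the steel loaf tin upright on the floor of the open bench oven, let go of it, then swing the oven's hood down and press it past its catch until it is fully shut. Leave the jar, the bowl and the spatula where they are.

Things in the scene. Friction and masses are not known exactly. Their poses are not given: they have to be found in the camera images.
- oven: fixed white bench-top oven with an open chamber under a hinged hood. Origin: centre of the chamber, on the work surface; z up, +x to the hinge side, -x to the front (catch) side, y along the hinge. Outer faces at x = +-100 and y = +100 mm; a housing with keys and display, as high as the rim, reaches to y = -150 mm. Rim 75 mm above the work surface
- chamber_floor (a point): centre of the chamber's floor, 20 mm above the work surface; axes as the oven's. The chamber is 170 mm by 170 mm inside and 55 mm deep, with walls 15 mm thick
- hood (a joint): hood angle, rad: 0 shut, 1.57 upright, at most 1.95 (leaning back). A stiff hinge (0.5 N m) keeps it wherever it is left. At 0.07 rad (front edge 14 mm too high) it meets a sprung catch in the front wall; pressing down near the middle of the free edge with about 8 to 12 N takes it past, and below 0.03 rad the catch draws it down and holds it shut
- hood_hinge (a point): point on the hinge axis, mid-width, 75 mm above the work surface, at x = 100 mm, y = 0 of the oven; the hood's underside lies in line with it. Axes turn with the hood (as the oven's when shut)
- hood_edge (a point): middle of the hood's free edge, on its outer (upper) face. The hood is a flat grey plate with a dark window, 215 mm from hinge to free edge, 196 mm wide, 12 mm thick; a 50 mm wide catch plate hangs 22 mm below its underside at this edge; the outer face is plain. Axes turn with the hood (x from free edge to hinge, z out of the outer face)
- tin_center (a point): centre of the loose steel loaf tin, a closed box 110 mm long (its x), 56 mm wide (its y), 45 mm high (z), 0.2 to 0.35 kg, standing on the work surface. Its straight walls are 42 mm high, its flat dark cover is slightly smaller and has a thin strip at one end. The point is 22.5 mm above its underside
- jar: bystander: clear jar with white cap, 84 mm across, 130 mm high, standing; origin under its centre
- bowl: bystander: metal bowl, 110 mm across, 50 mm high; origin under its centre
- spatula: bystander: spatula 250 mm long lying flat between the robot and the tin; origin on the work surface, its x along the tool
Mind the look-alikes: they are no part of the job. Of the things that look like the part that bears tin_center, take the one that is nearest to the robot's base at the start.

How it is judged (in metres and radians):
On the way:
1. the tin stands upright on the chamber floor, released, with the hood still open (x of tin_center in the frame of oven between -0.085 and 0.085 m and y of tin_center in the frame of oven between -0.085 and 0.085 m and z of tin_center in the frame of chamber_floor between 0.018 and 0.027 m and angle between tin_center's own z axis and vertical below 0.1 rad and value of joint hood above 0.3 rad and contact force between tin and the fingers below 0.1 N), for 0.2 s.
At the end, for the whole second after the job is handed in: The tin stands upright (within 0.1 rad) on the floor of the oven's chamber, its centre within 5 mm of standing height, and the hood is held shut past its catch: hood angle under 0.02 rad, at rest (x of tin_center in the frame of oven between -0.085 and 0.085 m and y of tin_center in the frame of oven between -0.085 and 0.085 m and z of tin_center in the frame of chamber_floor between 0.018 and 0.027 m and angle between tin_center's own z axis and vertical below 0.1 rad and value of joint hood below 0.02 rad and velocity of joint hood between -0.05 and 0.05 rad/s); the robot touches nothing.
It fails at once if the jar is moved more than 30 mm (distance of jar from where it was at the start of the episode above 0.03 m).
It fails at once if the bowl is moved more than 30 mm (distance of bowl from where it was at the start of the episode above 0.03 m).
It fails at once if the spatula is moved more than 30 mm (distance of spatula from where it was at the start of the episode above 0.03 m).
It also fails if it takes over 59 s, if anything falls off the work surface, if the arm or the gripper's body presses on something with over 40 N, if the wrist force passes 120 N, or if a joint passes its speed limit or range.

## Working session

There is one attempt and no reset: what is moved stays moved. The work goes in short steps, Python scripts to look and compute and a tool call to move; the robot and the scene stay as the last step left them, time stands still between calls to the robot, and variables do not carry over. Pictures are saved under pics/ and viewed, about 8 in all and at most 12, crops included, and the job is handed in when it is done.

Besides the shell and the picture viewer there is one more tool, called as name(argument=value, ...) on one line, values as JSON. arm_command: Moves the arm, as the interface text tells. Shift numbers are shares of 0.08 m and turn numbers shares of 60 degrees, none past 1 either way. Its arguments: {"type":"object","properties":{"translation":{"type":"array"},"rotation":{"type":"array"},"grip":{"type":"array"}},"required":["translation","rotation","grip"]}

```bash
mkdir -p pics; python3 - <<'E'
from rig import bot,eyes,models
import cv2
s=bot.read_state();print(s['time_s'],s['position'],s['tcp_rot'],s['opening'])
for c in ("scene","top"):
    p=eyes.capture(c);cv2.imwrite(f"pics/{c}0.png",p["image"])
    print(c,p["mtx"].tolist(),p["rvec"],p["tvec"])
    for t in ("oven","chamber_floor","hood_hinge","hood_edge","tin_center","jar","bowl","spatula"):
        print(t,[([round(a*b) for a,b in zip(d["point"],(640,480))],round(d["conf"],2)) for d in models.spot_point(c,t)][:4])
E
```

```text
0.0 [0.20737761 0.58888035 0.24358435] [[ 9.43154831e-01 -1.04162913e-03  3.32352041e-01]
 [-3.32353473e-01 -1.85743236e-03  9.43153073e-01]
 [-3.65094273e-04 -9.99997732e-01 -2.09803536e-03]] 0.9998485722793179
scene [[540.9011344865615, 0.0, 320.0580150035945], [0.0, 540.9011344865615, 239.10663471645017], [0.0, 0.0, 1.0]] [ 1.4727464   2.27388759 -0.72032828] [ 0.37386826 -0.32723518  1.79651086]
oven [([415, 271], 0.89)]
chamber_floor [([417, 269], 0.79)]
hood_hinge [([456, 262], 0.59)]
hood_edge [([480, 219], 0.94)]
tin_center [([287, 220], 0.76), ([238, 204], 0.75), ([227, 158], 0.56)]
jar [([479, 215], 0.62), ([272, 294], 0.55)]
bowl [([236, 270], 0.67)]
spatula [([323, 201], 0.9), ([271, 293], 0.61)]
top [[467.6210582732198, 0.0, 321.10820316596244], [0.0, 467.6210582732198, 241.61672285281244], [0.0, 0.0, 1.0]] [ 2.12961258 -2.1655228   0.13751892] [-0.1273729   0.58851689  1.08166933]
oven [([224, 275], 0.83)]
chamber_floor [([223, 276], 0.96)]
hood_hinge [([174, 278], 0.79)]
hood_edge [([133, 275], 0.64)]
tin_center [([504, 331], 0.96), ([385, 268], 0.86), ([454, 264], 0.67)]
jar [([352, 182], 0.69)]
bowl [([407, 193], 0.87)]
spatula [([360, 334], 0.9)]
```

View pics/scene0.png

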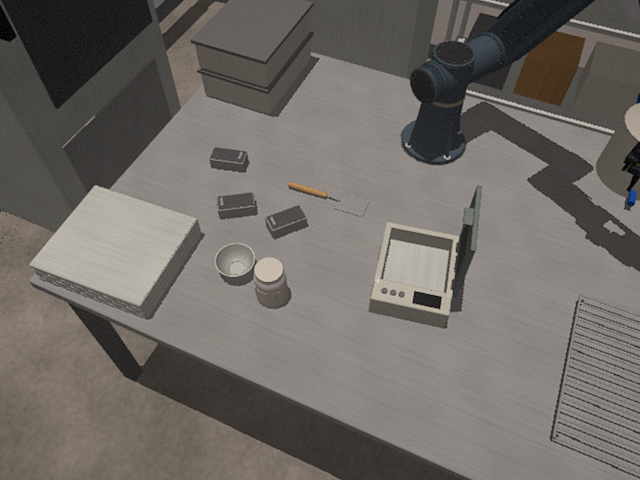

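View pics/top0.png

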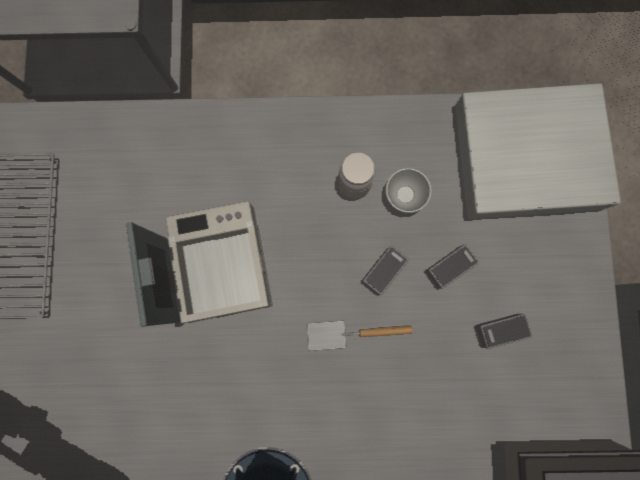

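```bash
cat > h.py <<'E'
import numpy as np,cv2
M={"scene":([540.9011,320.058,239.1066],[1.4727464,2.27388759,-0.72032828],[0.37386826,-0.32723518,1.79651086]),
"top":([467.621,321.108,241.6167],[2.12961258,-2.1655228,0.13751892],[-0.1273729,0.58851689,1.08166933])}
def unproj(c,uv,z):
    (f,cx,cy),r,t=M[c];R=cv2.Rodrigues(np.array(r))[0];C=-R.T@np.array(t)
    d=R.T@np.array([(uv[0]-cx)/f,(uv[1]-cy)/f,1]);return C+d*(z-C[2])/d[2]
def proj(c,X):
    (f,cx,cy),r,t=M[c];K=np.array([[f,0,cx],[0,f,cy],[0,0,1.]])
    return cv2.projectPoints(np.array(X,float).reshape(-1,1,3),np.array(r),np.array(t),K,None)[0].reshape(-1,2)
E
python3 - <<'E'
from h import *
np.set_printoptions(precision=3,suppress=True)
for n,c,uv,z in [("oven","top",(223,276),.02),("hinge","top",(174,278),.075),("tinA","top",(504,331),.0225),("tinB","top",(385,268),.0225),("tinC","top",(454,264),.0225),("jar","top",(352,182),0),("bowl","top",(407,193),0),("spat","top",(360,334),0),
("oven","scene",(417,269),.02),("hinge","scene",(456,262),.075),("tin","scene",(287,220),.0225),("tin","scene",(238,204),.0225),("tin","scene",(227,158),.0225)]:
    X=unproj(c,uv,z);print(n,c,X,np.hypot(X[0],X[1]))
E
```

```text
oven top [0.509 0.102 0.02 ] 0.5191575495153478
hinge top [0.503 0.203 0.075] 0.5420616635153154
tinA top [ 0.368 -0.566  0.022] 0.6750071172289422
tinB top [ 0.522 -0.29   0.022] 0.5969710228660517
tinC top [ 0.529 -0.457  0.022] 0.6985413196492245
jar top [ 0.742 -0.217  0.   ] 0.7733868759126922
bowl top [ 0.711 -0.355  0.   ] 0.7948535940030859
spat top [ 0.365 -0.227  0.   ] 0.42984224227889806
oven scene [0.516 0.111 0.02 ] 0.5279410431883361
hinge scene [0.49  0.201 0.075] 0.529312467897239
tin scene [ 0.513 -0.286  0.022] 0.5870806347271021
tin scene [ 0.519 -0.445  0.022] 0.6833956812594368
tin scene [ 0.369 -0.568  0.022] 0.6770724029525225
```

Three tin look-alikes in the top view are at (385,268), (454,264) and (504,331). The first is nearest to the base, at 0.597 m against 0.699 and 0.675 m. The scene view shows the oven at (417,269), with its hood about upright. I'll confirm with one enlarged crop.

```bash
python3 - <<'E'
import cv2,numpy as np
a=cv2.imread("pics/top0.png")
l=cv2.resize(a[190:340,115:285],None,fx=3.5,fy=3.5,interpolation=cv2.INTER_CUBIC)  # oven
t=cv2.resize(a[235:305,350:420],None,fx=6,fy=6,interpolation=cv2.INTER_CUBIC) # tin
s=cv2.imread("pics/scene0.png")
s2=cv2.resize(s[190:245,255:320],(420,355)) 
o=np.zeros((600,800,3),np.uint8)
o[:525,:595]=l; cv2.imwrite("pics/oven0.png",o[:525,:595])
o=np.zeros((420,840,3),np.uint8);o[:420,:420]=t;o[:355,420:]=s2
cv2.imwrite("pics/tin0.png",cv2.resize(o,(800,400)))
E
```

```text
(no output)
```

View pics/oven0.png

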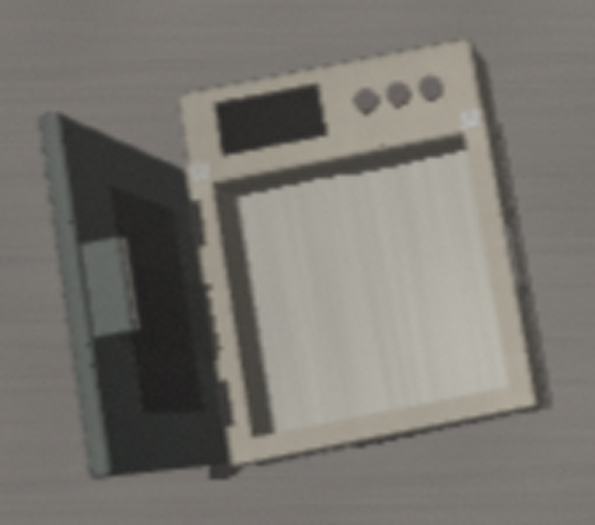

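View pics/tin0.png

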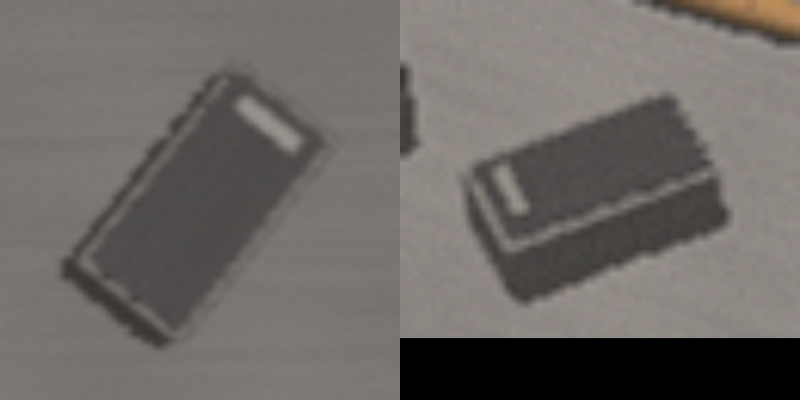

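The crop shows a single tin: dark cover, strip at the upper end, long side running from crop (78,260) to (222,72). The oven crop gives rim corners at (470,40), (537,405), (182,97) and (230,467). Next I fit the poses.

```bash
python3 - <<'E'
from h import *
from scipy.optimize import least_squares
np.set_printoptions(precision=4,suppress=True)
def fit(loc,px,x0):
    loc=np.array(loc);px=np.array(px)
    def w(p):
        c,s=np.cos(p[2]),np.sin(p[2]);return np.c_[p[0]+c*loc[:,0]-s*loc[:,1],p[1]+s*loc[:,0]+c*loc[:,1],loc[:,2]]
    r=least_squares(lambda p:(proj("top",w(p))-px).ravel(),x0);print(r.x,np.degrees(r.x[2]),(r.fun.reshape(-1,2)));return r.x
o=np.array([(470,40),(537,405),(182,97),(230,467)])/3.5+[115,190]
fit([(-.1,-.15,.075),(-.1,.1,.075),(.1,-.15,.075),(.1,.1,.075)],o,[.51,.1,1.77])
t=np.array([(222,72),(325,140),(182,340),(78,260)])/5.714+[350,235]
h=.042
fit([(.055,.028,h),(.055,-.028,h),(-.055,-.028,h),(-.055,.028,h)],t,[.52,-.29,-.65])
E
```

```text
[0.5153 0.1013 1.7445] 99.95112936129551 [[ 0.4955 -0.2519]
 [-0.2032  0.8797]
 [-1.2251 -0.6132]
 [ 0.9092 -0.0711]]
[ 0.5145 -0.2883 -0.6604] -37.836893702799976 [[ 0.5011 -2.6664]
 [ 1.6245 -0.5469]
 [-0.5449  1.7217]
 [-1.5679  1.3924]]
```

arm_command(translation=[[1,-1,-0.5],[1,-1,-0.5],[1,-1,-0.5]], rotation=[[0,0,0],[0,0,0],[0,0,0]], grip=[-1,-1,-1])

```text
time_s: 1.2
position: [0.2724, 0.5246, 0.3278]
tcp_rot: [[0.943, 0.004, 0.334], [-0.334, 0.004, 0.943], [0.003, -1.0, 0.005]]
force: [0.2, 0.7, 0.7]
opening: 0.998
```

arm_command(translation=[[1,-1,-0.9],[1,-1,-0.9],[1,-1,-0.9],[1,-1,-0.9]], rotation=[[0,0,0],[0,0,0],[0,0,0],[0,0,0]], grip=[-1,-1,-1,-1])

```text
time_s: 1.6
position: [0.3236, 0.4294, 0.4078]
tcp_rot: [[0.942, 0.005, 0.336], [-0.336, 0.004, 0.942], [0.004, -1.0, 0.005]]
force: [0.1, 0.8, -0.1]
opening: 1.003
```

arm_command(translation=[[0.75,0,-1],[0.75,0,-1],[0.75,0,-1]], rotation=[[0,0,0],[0,0,0],[0,0,0]], grip=[-1,-1,-1])

```text
time_s: 1.9
position: [0.3518, 0.3317, 0.4033]
tcp_rot: [[0.941, -0.002, 0.337], [-0.337, -0.003, 0.941], [-0.001, -1.0, -0.003]]
force: [0.2, 0.3, -0.5]
opening: 0.999
```

arm_command(translation=[[0.75,0,-1],[0.75,0,-1],[0.75,0,-1]], rotation=[[0,0,0],[0,0,0],[0,0,0]], grip=[-1,-1,-1])

```text
time_s: 2.2
position: [0.3825, 0.2368, 0.4036]
tcp_rot: [[0.941, -0.001, 0.338], [-0.338, -0.002, 0.941], [-0.0, -1.0, -0.002]]
force: [0.8, 1.0, -0.4]
opening: 0.994
```

arm_command(translation=[[0.75,0,-1],[0.75,0,-1],[0.75,0,-1]], rotation=[[0,0,0],[0,0,0],[0,0,0]], grip=[-1,-1,-1])

```text
time_s: 2.5
position: [0.4132, 0.1416, 0.4038]
tcp_rot: [[0.941, -0.0, 0.338], [-0.338, -0.001, 0.941], [0.0, -1.0, -0.001]]
force: [0.5, 0.5, -0.3]
opening: 0.994
```

arm_command(translation=[[0.75,0,-1],[0.75,0,-1],[0.75,0,-1]], rotation=[[0,0,0],[0,0,0],[0,0,0]], grip=[-1,-1,-1])

```text
time_s: 2.8
position: [0.4436, 0.0465, 0.4038]
tcp_rot: [[0.941, 0.0, 0.338], [-0.338, -0.001, 0.941], [0.001, -1.0, -0.001]]
force: [-0.0, -0.7, 0.7]
opening: 0.999
```

arm_command(translation=[[0.75,0,-1],[0.75,0,-1],[0.75,0,-1]], rotation=[[0,0,0],[0,0,0],[0,0,0]], grip=[-1,-1,-1])

```text
time_s: 3.1
position: [0.4738, -0.0486, 0.4037]
tcp_rot: [[0.942, 0.001, 0.336], [-0.336, -0.001, 0.942], [0.001, -1.0, -0.0]]
force: [-0.2, 0.8, 0.5]
opening: 1.002
```

arm_command(translation=[[0.75,0.5,-1],[0.75,0.5,-1],[0.75,0.5,-1],[0.75,0.5,-1]], rotation=[[0,0.31,0],[0,0.31,0],[0,0.31,0],[0,0.31,0]], grip=[-1,-1,-1,-1])

```text
time_s: 3.5
position: [0.5017, -0.1401, 0.3629]
tcp_rot: [[0.788, -0.003, 0.615], [-0.615, 0.003, 0.788], [-0.004, -1.0, 0.001]]
force: [-0.2, 0.2, 0.6]
opening: 1.001
```

arm_command(translation=[[0.63,1,-0.68],[0.63,1,-0.68],[0.63,1,-0.68]], rotation=[[0,0,0],[0,0,0],[0,0,0]], grip=[-1,-1,-1])

```text
time_s: 3.8
position: [0.5066, -0.2142, 0.2813]
tcp_rot: [[0.788, -0.005, 0.615], [-0.615, 0.004, 0.789], [-0.006, -1.0, -0.0]]
force: [-0.3, 0.6, -0.5]
opening: 0.996
```

arm_command(translation=[[0.63,1,-0.68],[0.63,1,-0.68],[0.63,1,-0.68],[0.63,1,-0.68]], rotation=[[0,0,0],[0,0,0],[0,0,0],[0,0,0]], grip=[-1,-1,-1,-1])

```text
time_s: 4.2
position: [0.5141, -0.2877, 0.2041]
tcp_rot: [[0.788, -0.001, 0.615], [-0.615, 0.003, 0.788], [-0.003, -1.0, 0.001]]
force: [0.4, 0.7, -0.4]
opening: 1.003
```

```bash
python3 - <<'E'
from rig import bot,eyes,models
from h import *
np.set_printoptions(precision=4,suppress=True)
s=bot.read_state();print(s['position'],s['tcp_rot'])
p=eyes.capture("wrist");cv2.imwrite("pics/w1.png",p["image"])
K=np.array(p["mtx"]);H=np.array(p["hand_eye"]);print(K.tolist(),H.tolist())
T=np.eye(4);T[:3,:3]=s['tcp_rot'];T[:3,3]=s['position'];W=T@H
for d in models.spot_point("wrist","tin_center"):
    u=np.array(d["point"])*[640,480];v=(u-[K[0,2],K[1,2]])/K[0,0];r=np.hypot(*v)
    ray=W[:3,:3]@np.array([*(v/r*np.sin(r)),np.cos(r)]);X=W[:3,3]+ray*(.0225-W[2,3])/ray[2]
    print(d["conf"],u,X)
E
```

```text
[ 0.5141 -0.2877  0.2041] [[ 0.7882 -0.0014  0.6154]
 [-0.6154  0.0027  0.7882]
 [-0.0028 -1.      0.0013]]
[[371.64829954431775, 0.0, 321.57902639541317], [0.0, 371.64829954431775, 240.40454151997142], [0.0, 0.0, 1.0]] [[-0.0016380186285325099, 0.9519472823039553, 0.3062575527380256, -0.08509098303614482], [0.0012735627255693498, -0.3062557293481954, 0.9519484262707657, -0.1408407796458092], [0.999997847464161, 0.0019493474592248837, -0.000710711985682222, -0.0006420977003537276], [0.0, 0.0, 0.0, 1.0]]
0.76 [327.296 227.904] [ 0.5218 -0.288   0.0225]
0.73 [201.792 322.704] [ 0.5223 -0.4526  0.0225]
0.66 [ 54.208 270.192] [ 0.3677 -0.5638  0.0225]
```

View pics/w1.png

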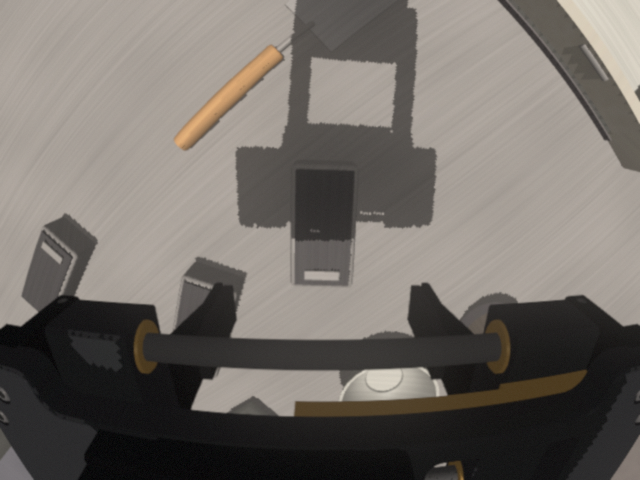

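The wrist view shows the tin at columns 291–355, rows 165–286, aligned with the tool. Both measurements agree within 5 mm, so I descend.

arm_command(translation=[[0.05,1,0.03],[0.05,1,0.03],[0.05,1,0.03]], rotation=[[0,0,0],[0,0,0],[0,0,0]], grip=[-1,-1,-1])

```text
time_s: 4.6
position: [0.5172, -0.2867, 0.123]
tcp_rot: [[0.789, -0.004, 0.614], [-0.614, 0.004, 0.789], [-0.006, -1.0, 0.001]]
force: [-0.6, 0.6, 0.2]
opening: 1.0
```

arm_command(translation=[[0,0.4,0],[0,0.75,0],[0,1,0],[0,1,0]], rotation=[[0,0,0],[0,0,0],[0,0,0],[0,0,0]], grip=[-1,-1,-1,-1])

```text
time_s: 5.0
position: [0.5186, -0.2889, 0.0451]
tcp_rot: [[0.789, -0.001, 0.615], [-0.615, 0.001, 0.789], [-0.001, -1.0, 0.0]]
force: [-0.9, 0.6, -0.2]
opening: 1.0
```

arm_command(translation=[[0,0.16,0],[0,0.16,0],[0,0.16,0],[0,0.16,0],[0,0.16,0]], rotation=[[0,0,0],[0,0,0],[0,0,0],[0,0,0],[0,0,0]], grip=[-1,-1,0.2,0.6,1])

```text
time_s: 5.5
position: [0.5188, -0.2904, 0.0325]
tcp_rot: [[0.788, 0.001, 0.616], [-0.616, -0.001, 0.788], [0.001, -1.0, -0.0]]
force: [-0.1, -0.8, -0.3]
opening: 0.815
```

arm_command(translation=[[0,0,0],[0,0,0],[0,0,0],[0,0,0],[0,0,0]], rotation=[[0,0,0],[0,0,0],[0,0,0],[0,0,0],[0,0,0]], grip=[1,1,1,1,1])

```text
time_s: 6.0
position: [0.5185, -0.2901, 0.032]
tcp_rot: [[0.788, 0.0, 0.616], [-0.616, -0.0, 0.788], [0.0, -1.0, 0.0]]
force: [-0.5, 1.1, 2.4]
opening: 0.645
```

arm_command(translation=[[0,-0.3,0],[0,-0.6,0],[0,-1,0],[0,-1,0]], rotation=[[0,0,0],[0,0,0],[0,0,0],[0,0,0]], grip=[1,1,1,1])

```text
time_s: 6.4
position: [0.5204, -0.2917, 0.1148]
tcp_rot: [[0.788, 0.006, 0.616], [-0.616, -0.005, 0.788], [0.007, -1.0, -0.0]]
force: [0.0, -0.4, -2.1]
opening: 0.643
```

arm_command(translation=[[-0.3,-0.8,0.4],[-0.77,-0.8,0.96],[-0.77,-0.8,0.96],[-0.77,-0.8,0.96]], rotation=[[0,0,0],[0,0,0],[0,0,0],[0,0,0]], grip=[1,1,1,1])

```text
time_s: 6.8
position: [0.5156, -0.1876, 0.175]
tcp_rot: [[0.79, -0.003, 0.613], [-0.613, 0.003, 0.79], [-0.004, -1.0, 0.0]]
force: [-0.1, 0.7, -2.9]
opening: 0.635
```

arm_command(translation=[[-0.77,0,0.96],[-0.77,0,0.96],[-0.77,0,0.96]], rotation=[[0,0,0],[0,0,0],[0,0,0]], grip=[1,1,1])

```text
time_s: 7.1
position: [0.513, -0.0878, 0.1737]
tcp_rot: [[0.791, -0.007, 0.612], [-0.612, 0.005, 0.791], [-0.008, -1.0, -0.001]]
force: [-0.9, 0.3, -3.2]
opening: 0.646
```

arm_command(translation=[[0,0,0],[0,0,0],[0,0,0],[0,0,0],[0,0,0]], rotation=[[0,0.7,0],[0,0.7,0],[0,0.7,0],[0,0.7,0],[0,0.7,0]], grip=[1,1,1,1,1])

```text
time_s: 7.6
position: [0.5156, -0.0941, 0.1742]
tcp_rot: [[0.167, -0.002, 0.986], [-0.986, 0.0, 0.167], [-0.0, -1.0, -0.002]]
force: [0.3, 0.2, -2.2]
opening: 0.643
```

```bash
python3 - <<'E'
from rig import bot,eyes,models
from h import *
np.set_printoptions(precision=4,suppress=True)
s=bot.read_state();print(s['time_s'],s['position'],s['tcp_rot'],s['opening'])
# hood angle from hood_edge in both cameras, given oven pose
from scipy.optimize import least_squares
a=1.7445;X=np.array([np.cos(a),np.sin(a),0]);o=np.array([.5153,.1013,0])
def edge(th): return o+X*(.1-.215*np.cos(th)+.012*np.sin(th))+np.array([0,0,.075+.215*np.sin(th)+.012*np.cos(th)])
for th in (1.5,1.6,1.7,1.8,1.9): print(th,edge(th),proj("top",edge(th)),proj("scene",edge(th)))
E
```

```text
7.6 [ 0.5156 -0.0941  0.1742] [[ 0.1675 -0.0019  0.9859]
 [-0.9859  0.0001  0.1675]
 [-0.0005 -1.     -0.0018]] 0.6425853224820952
1.5 [0.4986 0.1966 0.2903] [[139.7794 273.4583]] [[472.6719 213.5034]]
1.6 [0.4949 0.2178 0.2896] [[128.4183 275.6918]] [[482.0002 215.5286]]
1.7 [0.4912 0.2388 0.2867] [[117.6756 277.972 ]] [[491.0362 218.1149]]
1.8 [0.4876 0.2594 0.2817] [[107.731  280.2593]] [[499.6508 221.226 ]]
1.9 [0.484  0.2794 0.2746] [[ 98.741  282.5146]] [[507.7229 224.8163]]
```

arm_command(translation=[[0,0,0],[0,0,0],[0,0,0],[0,0,0],[0,0,0]], rotation=[[0,-0.71,0],[0,-0.71,0],[0,-0.71,0],[0,-0.71,0],[0,-0.71,0]], grip=[1,1,1,1,1])

```text
time_s: 8.1
position: [0.5156, -0.0942, 0.1742]
tcp_rot: [[0.798, -0.002, 0.603], [-0.603, 0.0, 0.798], [-0.002, -1.0, -0.001]]
force: [-0.3, -0.1, -2.6]
opening: 0.643
```

arm_command(translation=[[-0.69,0,0.89],[-0.69,0,0.89],[-0.69,0,0.89],[-0.69,0,0.89],[-0.69,0,0.89]], rotation=[[0,-0.7,0],[0,-0.7,0],[0,-0.7,0],[0,-0.7,0],[0,-0.7,0]], grip=[1,1,1,1,1])

```text
time_s: 8.6
position: [0.5152, -0.0035, 0.1743]
tcp_rot: [[0.996, -0.002, -0.087], [0.087, -0.0, 0.996], [-0.002, -1.0, -0.0]]
force: [0.1, -0.2, -2.8]
opening: 0.64
```

arm_command(translation=[[0,0,0],[0,0,0]], rotation=[[0,-0.09,0],[0,-0.09,0]], grip=[1,1])

```text
time_s: 8.8
position: [0.5152, -0.0039, 0.1744]
tcp_rot: [[0.985, -0.002, -0.173], [0.173, -0.0, 0.985], [-0.002, -1.0, 0.0]]
force: [-0.4, -0.4, -2.6]
opening: 0.647
```

arm_command(translation=[[0.12,0,0.5],[0.22,0,1],[0.22,0,1],[0.22,0,1]], rotation=[[0,0,0],[0,0,0],[0,0,0],[0,0,0]], grip=[1,1,1,1])

```text
time_s: 9.2
position: [0.5186, 0.079, 0.1749]
tcp_rot: [[0.985, -0.001, -0.174], [0.174, -0.001, 0.985], [-0.001, -1.0, -0.0]]
force: [0.0, 0.6, -3.2]
opening: 0.645
```

```bash
python3 - <<'E'
from rig import bot,eyes
import cv2,numpy as np
s=bot.read_state();print(s['time_s'],s['position'],s['force'])
a=eyes.capture("top")["image"][150:350,100:310];b=eyes.capture("scene")["image"][160:340,350:530]
o=np.zeros((400,800,3),np.uint8);o[:,:420]=cv2.resize(a,(420,400));o[:380,420:]=cv2.resize(b,(380,380))
cv2.imwrite("pics/pre.png",o)
E
```

```text
9.2 [0.51859636 0.07895998 0.17493909] [ 0.02480057  0.58112176 -3.17533796]
```

View pics/pre.png

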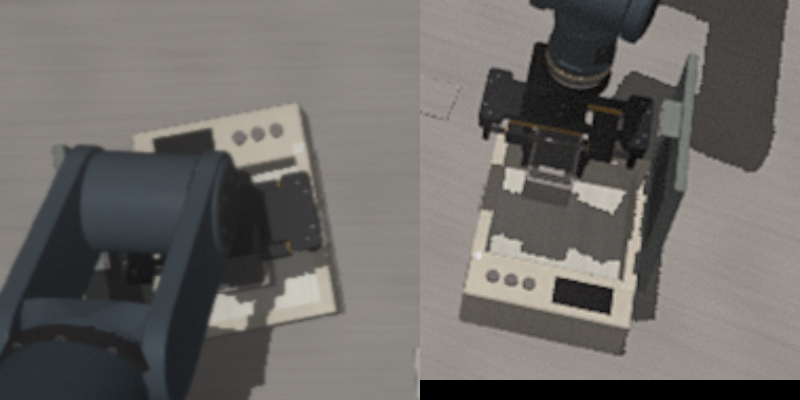

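```bash
python3 - <<'E'
from h import *
np.set_printoptions(precision=3,suppress=True)
a=1.7445;X=np.array([np.cos(a),np.sin(a)]);o=np.array([.5153,.1013])
for z in (.35,.42,.48):
  for uv in ((141,228),(195,226),(213,230),(148,270)):
    P=unproj("top",uv,z);print(z,uv,P,"oven x",(P[:2]-o)@X)
  for uv in ((456,166),(462,160)):
    P=unproj("scene",uv,z);print(z,"sc",uv,P,"oven x",(P[:2]-o)@X)
E
```

```text
0.35 (141, 228) [0.573 0.174 0.35 ] oven x 0.06126827476583437
0.35 (195, 226) [0.575 0.08  0.35 ] oven x -0.03172746639302203
0.35 (213, 230) [0.568 0.048 0.35 ] oven x -0.06140968245861193
0.35 (148, 270) [0.5   0.159 0.35 ] oven x 0.05946854680718417
0.35 sc (456, 166) [0.429 0.124 0.35 ] oven x 0.03764960086157802
0.35 sc (462, 160) [0.405 0.132 0.35 ] oven x 0.049342734095928965
0.42 (141, 228) [0.561 0.146 0.42 ] oven x 0.035942643985149354
0.42 (195, 226) [0.563 0.06  0.42 ] oven x -0.04891684871775555
0.42 (213, 230) [0.556 0.031 0.42 ] oven x -0.07600215140189996
0.42 (148, 270) [0.494 0.132 0.42 ] oven x 0.03430037521379346
0.42 sc (456, 166) [0.499 0.129 0.42 ] oven x 0.029920059825018008
0.42 sc (462, 160) [0.477 0.136 0.42 ] oven x 0.040725422313671454
0.48 (141, 228) [0.551 0.122 0.48 ] oven x 0.014234960458847958
0.48 (195, 226) [0.552 0.043 0.48 ] oven x -0.06365060499609856
0.48 (213, 230) [0.546 0.017 0.48 ] oven x -0.08850998192471826
0.48 (148, 270) [0.489 0.11  0.48 ] oven x 0.012727656705172757
0.48 sc (456, 166) [0.559 0.133 0.48 ] oven x 0.023294738936537954
0.48 sc (462, 160) [0.538 0.139 0.48 ] oven x 0.03333915507173649
```

In the picture the tin hangs inside the chamber outline and the wrist reaches at most x ≈ 60 mm in oven coordinates. The hood is at about 1.57 rad, with its catch plate at x ≈ 78 mm, so there is clearance to descend.

arm_command(translation=[[0,0.4,0],[0,0.8,0],[0,1,0],[0,1,0]], rotation=[[0,0,0],[0,0,0],[0,0,0],[0,0,0]], grip=[1,1,1,1])

```text
time_s: 9.7
position: [0.5173, 0.0773, 0.0934]
tcp_rot: [[0.985, -0.006, -0.171], [0.171, 0.0, 0.985], [-0.005, -1.0, 0.001]]
force: [-0.9, 0.5, -2.1]
opening: 0.639
```

arm_command(translation=[[0,0.2,0],[0,0.4,0],[0,0.43,0],[0,0.45,0],[0,0.45,0]], rotation=[[0,0,0],[0,0,0],[0,0,0],[0,0,0],[0,0,0]], grip=[1,1,1,1,1])

```text
time_s: 10.2
position: [0.5196, 0.0783, 0.0606]
tcp_rot: [[0.985, 0.002, -0.173], [0.173, -0.0, 0.985], [0.002, -1.0, -0.0]]
force: [0.9, 0.4, -2.8]
opening: 0.646
```

arm_command(translation=[[0,0.03,0],[0,0.06,0],[0,0.08,0],[0,0.1,0],[0,0.1,0]], rotation=[[0,0,0],[0,0,0],[0,0,0],[0,0,0],[0,0,0]], grip=[1,1,1,1,1])

```text
time_s: 10.7
position: [0.5188, 0.0788, 0.052]
tcp_rot: [[0.985, 0.0, -0.174], [0.174, -0.0, 0.985], [0.0, -1.0, -0.0]]
force: [-1.0, -0.3, -0.2]
opening: 0.645
```

arm_command(translation=[[0,0.01,0],[0,0.01,0],[0,0.01,0],[0,0.01,0],[0,0.01,0]], rotation=[[0,0,0],[0,0,0],[0,0,0],[0,0,0],[0,0,0]], grip=[1,0,-0.65,-0.65,-0.65])

```text
time_s: 11.2
position: [0.5191, 0.0787, 0.051]
tcp_rot: [[0.985, 0.001, -0.173], [0.173, -0.0, 0.985], [0.001, -1.0, -0.0]]
force: [-0.2, -0.4, 0.4]
opening: 0.799
```

arm_command(translation=[[0,0,0],[0,0,0],[0,0,0],[0,0,0]], rotation=[[0,0,0],[0,0,0],[0,0,0],[0,0,0]], grip=[-0.65,-0.65,-0.65,-0.65])

```text
time_s: 11.6
position: [0.5188, 0.0787, 0.0509]
tcp_rot: [[0.985, -0.0, -0.173], [0.173, 0.0, 0.985], [-0.0, -1.0, 0.0]]
force: [0.0, -1.1, 0.1]
opening: 0.822
```

arm_command(translation=[[0,-0.25,0],[0,-0.6,0],[0,-1,0],[0,-1,0]], rotation=[[0,0,0],[0,0,0],[0,0,0],[0,0,0]], grip=[-0.65,-0.65,-0.65,-0.65])

```text
time_s: 12.0
position: [0.5214, 0.0787, 0.1344]
tcp_rot: [[0.985, 0.008, -0.174], [0.174, -0.001, 0.985], [0.008, -1.0, -0.002]]
force: [0.7, 0.3, 0.5]
opening: 0.826
```

arm_command(translation=[[0,-0.5,0],[0,-1,0],[0,-1,0]], rotation=[[0,0,0],[0,0,0],[0,0,0]], grip=[-0.65,-0.65,-0.65])

```text
time_s: 12.3
position: [0.522, 0.0787, 0.2151]
tcp_rot: [[0.985, 0.01, -0.174], [0.174, -0.001, 0.985], [0.01, -1.0, -0.002]]
force: [1.6, 0.9, -0.9]
opening: 0.829
```

```bash
python3 - <<'E'
from rig import bot,eyes,models
import cv2,numpy as np
s=bot.read_state();print(s['time_s'],s['position'],s['force'],s['joint_positions'])
b=eyes.capture("scene")["image"][160:340,350:530];w=eyes.capture("wrist")["image"]
for c in("scene","top"): print([(np.round(np.array(d["point"])*[640,480]),round(d["conf"],2)) for d in models.spot_point(c,"hood_edge")] if c=="scene" else "")
o=np.zeros((400,800,3),np.uint8);o[:400,:400]=cv2.resize(b,(400,400));o[:300,400:]=cv2.resize(w,(400,300))
cv2.imwrite("pics/placed.png",o)
E
```

```text
12.3 [0.52195625 0.07865965 0.21505443] [ 1.63155569  0.85780439 -0.93734701] [-3.56813209e+00  2.48485618e+01  9.82019227e+01 -2.10413346e-03
  5.63699363e+01 -1.03570222e+02]
[(array([480., 216.]), 0.86)]
```

View pics/placed.png

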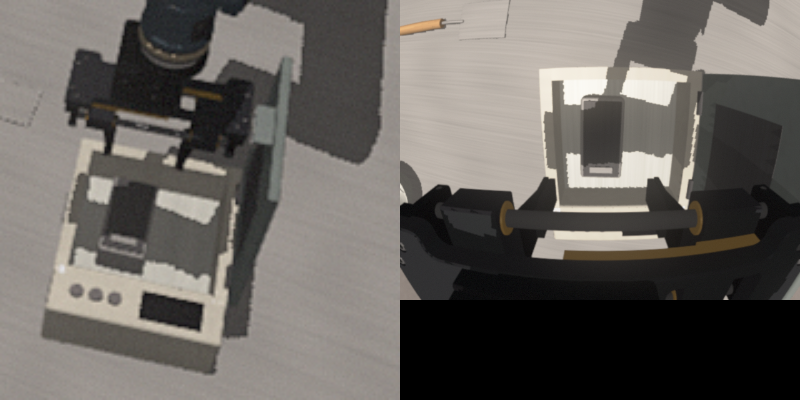

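The tin stands upright inside the chamber, seen in the scene crop at (125,215) with its cover up. The hood is still at about 1.57 rad. Next I close the fingers, go over the hood and come down behind it.

arm_command(translation=[[0,-0.5,0],[0,-1,0],[0,-1,0]], rotation=[[0,0,0],[0,0,0],[0,0,0]], grip=[1,1,1])

```text
time_s: 12.75
position: [0.5213, 0.0786, 0.2939]
tcp_rot: [[0.985, 0.007, -0.174], [0.174, -0.0, 0.985], [0.007, -1.0, -0.002]]
force: [0.4, 0.3, 0.4]
opening: 0.635
```

arm_command(translation=[[0,-0.5,0],[0,-1,0],[0,-1,0]], rotation=[[0,0,0],[0,0,0],[0,0,0]], grip=[1,1,1])

```text
time_s: 13.05
position: [0.5212, 0.0786, 0.374]
tcp_rot: [[0.985, 0.008, -0.174], [0.174, -0.001, 0.985], [0.008, -1.0, -0.002]]
force: [0.9, 0.6, 0.7]
opening: 0.365
```

arm_command(translation=[[0,-0.1,0.5],[0,-0.1,1],[0,-0.1,1]], rotation=[[0,0,0],[0,0,0],[0,0,0]], grip=[1,1,1])

```text
time_s: 13.35
position: [0.5029, 0.161, 0.3762]
tcp_rot: [[0.984, -0.005, -0.178], [0.178, 0.002, 0.984], [-0.005, -1.0, 0.003]]
force: [0.3, -0.9, -0.7]
opening: 0.089
```

arm_command(translation=[[0,0,0.5],[0,0,1],[0,0,1]], rotation=[[0,0,0],[0,0,0],[0,0,0]], grip=[1,1,1])

```text
time_s: 13.65
position: [0.4894, 0.2392, 0.3761]
tcp_rot: [[0.984, -0.005, -0.178], [0.178, 0.0, 0.984], [-0.005, -1.0, 0.001]]
force: [0.5, -0.2, 0.3]
opening: 0.008
```

arm_command(translation=[[0,0,0.23],[0,0,0.23],[0,0,0.23],[0,0,0.23]], rotation=[[0,0,0],[0,0,0],[0,0,0],[0,0,0]], grip=[1,1,1,1])

```text
time_s: 14.05
position: [0.488, 0.2531, 0.3781]
tcp_rot: [[0.985, -0.001, -0.172], [0.172, -0.001, 0.985], [-0.002, -1.0, -0.001]]
force: [-0.2, -0.7, -0.5]
opening: 0.005
```

arm_command(translation=[[0,0.4,0],[0,0.7,0],[0,1,0],[0,1,0]], rotation=[[0,0,0],[0,0,0],[0,0,0],[0,0,0]], grip=[1,1,1,1])

```text
time_s: 14.45
position: [0.486, 0.2526, 0.2957]
tcp_rot: [[0.985, -0.008, -0.172], [0.172, -0.003, 0.985], [-0.008, -1.0, -0.001]]
force: [0.3, -0.4, 0.1]
opening: 0.007
```

arm_command(translation=[[0,0.2,0],[0,0.2,-0.1],[0,0.2,-0.2],[0,0.2,-0.3],[0,0.2,-0.4]], rotation=[[0,0,0],[0,0,0],[0,0,0],[0,0,0],[0,0,0]], grip=[1,1,1,1,1])

```text
time_s: 14.95
position: [0.4942, 0.222, 0.2841]
tcp_rot: [[0.985, 0.002, -0.173], [0.173, 0.0, 0.985], [0.002, -1.0, -0.0]]
force: [-0.1, 0.5, -0.2]
opening: 0.003
```

arm_command(translation=[[0,0,-0.12],[0,0,-0.24],[0,0,-0.36],[0,0,-0.48],[0,0,-0.6]], rotation=[[0,0,0],[0,0,0],[0,0,0],[0,0,0],[0,0,0]], grip=[1,1,1,1,1])

```text
time_s: 15.45
position: [0.5014, 0.1749, 0.2825]
tcp_rot: [[0.985, -0.001, -0.173], [0.173, 0.0, 0.985], [-0.001, -1.0, 0.0]]
force: [0.7, 3.4, -0.8]
opening: 0.003
```

```bash
python3 - <<'E'
from rig import bot,eyes,models
import cv2,numpy as np
s=bot.read_state();print(s['time_s'],s['position'],s['force'])
b=eyes.capture("scene")["image"][130:330,350:550]
print([(np.round(np.array(d["point"])*[640,480]),round(d["conf"],2)) for d in models.spot_point("scene","hood_edge")])
cv2.imwrite("pics/push.png",cv2.resize(b,(600,600)))
E
```

```text
15.45 [0.50144703 0.17491023 0.28248542] [ 0.66754589  3.39352069 -0.76843967]
[(array([459., 213.]), 0.82), (array([273., 298.]), 0.64)]
```

View pics/push.png

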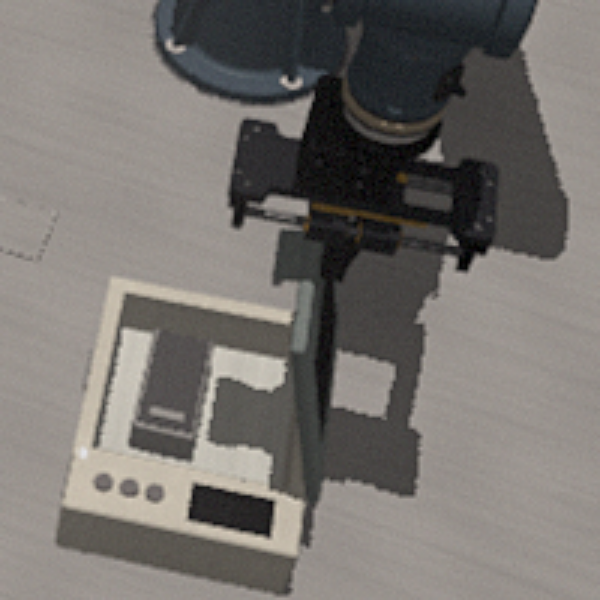

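The picture shows the fingers behind the hood and the hood swinging inward, with its edge moved from column 480 to 459 at 3.4 N. I follow the arc.

arm_command(translation=[[0,0.03,-0.12],[0,0.06,-0.24],[0,0.1,-0.36],[0,0.14,-0.48],[0,0.19,-0.6]], rotation=[[0,0,0],[0,0,0],[0,0,0],[0,0,0],[0,0,0]], grip=[1,1,1,1,1])

```text
time_s: 16.05
position: [0.51, 0.1276, 0.2672]
tcp_rot: [[0.985, -0.0, -0.173], [0.173, 0.0, 0.985], [-0.0, -1.0, 0.0]]
force: [-0.5, 2.1, -0.8]
opening: 0.002
```

arm_command(translation=[[0,0.06,-0.11],[0,0.12,-0.22],[0,0.19,-0.32],[0,0.27,-0.42],[0,0.35,-0.52]], rotation=[[0,0,0],[0,0,0],[0,0,0],[0,0,0],[0,0,0]], grip=[1,1,1,1,1])

```text
time_s: 16.55
position: [0.5175, 0.0865, 0.2394]
tcp_rot: [[0.985, 0.0, -0.174], [0.174, -0.001, 0.985], [0.0, -1.0, -0.001]]
force: [-0.5, -0.6, 0.8]
opening: 0.011
```

arm_command(translation=[[0,0.08,-0.09],[0,0.17,-0.18],[0,0.27,-0.26],[0,0.37,-0.34],[0,0.47,-0.41]], rotation=[[0,0,0],[0,0,0],[0,0,0],[0,0,0],[0,0,0]], grip=[1,1,1,1,1])

```text
time_s: 17.05
position: [0.5233, 0.0544, 0.2015]
tcp_rot: [[0.985, 0.001, -0.173], [0.173, -0.0, 0.985], [0.001, -1.0, -0.0]]
force: [-1.2, 0.4, 1.2]
opening: 0.006
```

arm_command(translation=[[0,0.11,-0.06],[0,0.22,-0.12],[0,0.33,-0.17],[0,0.44,-0.22],[0,0.56,-0.27]], rotation=[[0,0,0],[0,0,0],[0,0,0],[0,0,0],[0,0,0]], grip=[1,1,1,1,1])

```text
time_s: 17.55
position: [0.5267, 0.0338, 0.1566]
tcp_rot: [[0.985, -0.0, -0.173], [0.173, 0.0, 0.985], [0.0, -1.0, 0.0]]
force: [1.1, 0.2, 0.6]
opening: 0.007
```

```bash
python3 - <<'E'
from rig import bot,eyes,models
import cv2,numpy as np
s=bot.read_state();print(s['time_s'],s['position'],s['force'])
b=eyes.capture("scene")["image"][130:330,350:550]
print([(np.round(np.array(d["point"])*[640,480]),round(d["conf"],2)) for d in models.spot_point("scene","hood_edge")])
cv2.imwrite("pics/push2.png",cv2.resize(b,(500,500)))
E
```

```text
17.55 [0.52672408 0.03379155 0.15656841] [1.14194721 0.16929254 0.61898448]
[(array([382., 237.]), 0.94)]
```

View pics/push2.png

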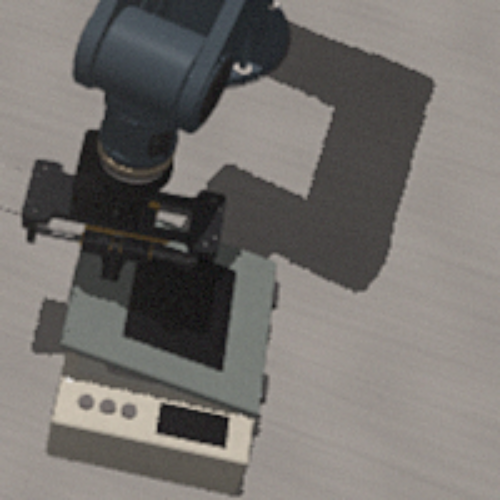

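The hood has swung to about 15°, its edge now at (382,237). I continue down to the catch and then press.

arm_command(translation=[[0,0.09,-0.03],[0,0.18,-0.05],[0,0.27,-0.07],[0,0.35,-0.09],[0,0.42,-0.1]], rotation=[[0,0,0],[0,0,0],[0,0,0],[0,0,0],[0,0,0]], grip=[1,1,1,1,1])

```text
time_s: 18.15
position: [0.5281, 0.0259, 0.1232]
tcp_rot: [[0.985, -0.0, -0.173], [0.173, 0.0, 0.985], [-0.0, -1.0, 0.0]]
force: [0.3, -0.2, 1.7]
opening: 0.006
```

arm_command(translation=[[0,0.04,-0.02],[0,0.07,-0.04],[0,0.1,-0.05],[0,0.12,-0.05],[0,0.14,-0.05]], rotation=[[0,0,0],[0,0,0],[0,0,0],[0,0,0],[0,0,0]], grip=[1,1,1,1,1])

```text
time_s: 18.65
position: [0.5289, 0.022, 0.1125]
tcp_rot: [[0.985, 0.0, -0.174], [0.174, -0.0, 0.985], [0.0, -1.0, -0.001]]
force: [0.8, 1.2, -0.5]
opening: 0.006
```

arm_command(translation=[[0,0.02,0],[0,0.03,0],[0,0.04,0],[0,0.05,0],[0,0.06,0]], rotation=[[0,0,0],[0,0,0],[0,0,0],[0,0,0],[0,0,0]], grip=[1,1,1,1,1])

```text
time_s: 19.15
position: [0.5288, 0.0218, 0.1091]
tcp_rot: [[0.985, 0.0, -0.174], [0.174, -0.0, 0.985], [0.0, -1.0, -0.0]]
force: [-4.1, 0.3, 17.2]
opening: 0.007
```

17 N at tip height 87 mm matches the shut height exactly. I retreat and check.

arm_command(translation=[[0,-0.3,0],[0,-0.7,0],[0,-1,0],[0,-1,0]], rotation=[[0,0,0],[0,0,0],[0,0,0],[0,0,0]], grip=[1,1,1,1])

```text
time_s: 19.55
position: [0.5311, 0.0216, 0.1908]
tcp_rot: [[0.985, 0.008, -0.173], [0.174, -0.001, 0.985], [0.007, -1.0, -0.003]]
force: [1.0, 0.7, 0.0]
opening: 0.005
```

arm_command(translation=[[0,-1,-0.5],[0,-1,-1],[0,-1,-1],[0,-1,-1],[0,-1,-1]], rotation=[[0,0,0],[0,0,0],[0,0,0],[0,0,0],[0,0,0]], grip=[1,1,1,1,1])

```text
time_s: 20.05
position: [0.5413, -0.056, 0.266]
tcp_rot: [[0.985, -0.004, -0.172], [0.172, 0.002, 0.985], [-0.003, -1.0, 0.003]]
force: [-0.5, 0.6, -0.1]
opening: 0.006
```

```bash
python3 - <<'E'
from rig import bot,eyes,models
from h import *
s=bot.read_state();print(s['time_s'],s['position'],s['force'])
a=1.7445;X=np.array([np.cos(a),np.sin(a),0]);o=np.array([.5153,.1013,0])
def edge(th): return o+X*(.1-.215*np.cos(th)+.012*np.sin(th))+np.array([0,0,.075+.215*np.sin(th)+.012*np.cos(th)])
ims={c:eyes.capture(c)["image"] for c in("scene","top")}
for c in ims:
    print(c,[proj(c,edge(t)).round(1).tolist() for t in(0,.07)],[(np.round(np.array(d["point"])*[640,480]),round(d["conf"],2)) for d in models.spot_point(c,"hood_edge")])
    for t in("jar","bowl","spatula"): print(t,[(np.round(np.array(d["point"])*[640,480]),round(d["conf"],2)) for d in models.spot_point(c,t)][:2])
out=np.zeros((400,800,3),np.uint8);out[:,:400]=cv2.resize(ims["scene"][170:350,340:520],(400,400));out[:300,400:]=cv2.resize(ims["top"],(400,300))
cv2.imwrite("pics/end.png",out)
E
```

```text
20.05 [ 0.54128203 -0.05604401  0.26601039] [-0.5136067   0.64518998 -0.08340816]
scene [[[374.7, 245.1]], [[375.7, 241.9]]] [(array([375., 247.]), 0.92)]
jar []
bowl []
spatula [(array([325., 200.]), 0.97)]
top [[[266.5, 261.9]], [[265.0, 261.4]]] [(array([265., 263.]), 0.86)]
jar [(array([354., 184.]), 0.58)]
bowl [(array([407., 194.]), 0.8)]
spatula [(array([405., 194.]), 0.74), (array([361., 330.]), 0.69)]
```

View pics/end.png

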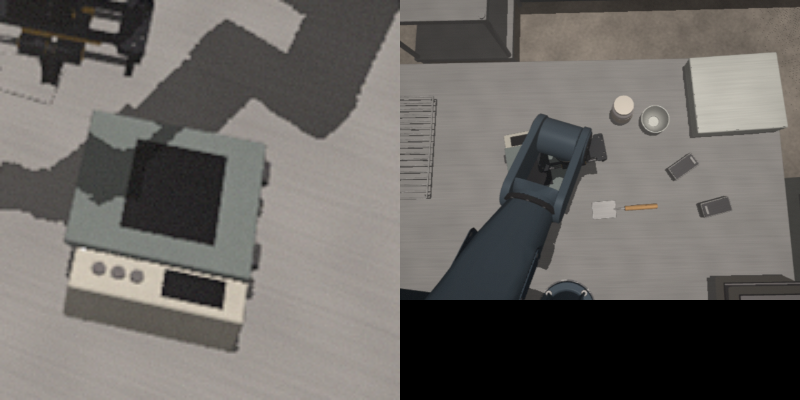

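The hood lies flat and shut: its edge is at (375,247), and a fully shut hood should show at (374.7,245.1). The jar, bowl and spatula are where they were, and the arm is clear, so I hand in.

```bash
python3 -c "
from rig import bot
print(bot.hand_in())"
```

```text
the job is handed in; nothing more can be done
None
```

I took the tin nearest the base (0.597 m, against 0.675 and 0.699 m for the two look-alikes) and stood it on the chamber floor. I released it with the hood still open, then swung the hood down from behind and pressed it past its catch. I handed in just after 20 s on the robot's clock; no verdict is reported.

**Hood:** It looks fully shut. At the end of the press the fingertips met it at 87 mm, its shut height, with 17 N. After I backed off, its edge was within about 2 px of the shut position in both cameras. In the top view alone, 0 and 0.07 rad would look almost the same.

**Tin:** It was last seen upright in the chamber just before the hood closed. Under the shut hood it could not be checked again.

**Bystanders:** The detector found the bowl within 1 px of where it started in the top view, the jar within about 3 px and the spatula within about 4 px. It missed the jar and bowl in the scene view and gave one false spatula hit at the bowl. The picture shows all three in place, and the arm touches nothing.

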